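Put the microscope objectives away in the divided case

TASK

Put the two microscope objectives, the tall black barrels with tapered silver noses, away in the divided case: lower each into an empty cell of its own, so that it stands upright on the cell's floor, nose up. Do not let go of one while it is still above the dividers. The eyepiece already in the case keeps its own cell.

Things in the scene. Friction and masses are not known exactly. Their poses are not given: they have to be found in the camera images.
- objective_1: microscope objective, loose, standing nose up on the bench: black barrel 34 mm in diameter from 6 to 70 mm above its underside (thin light bands), on a steel foot 28 mm in diameter and 6 mm high, topped by a silver tapered nose. The nose tapers to 16 mm; total height 88 mm. 0.2 to 0.3 kg. Origin: centre of the foot's underside; z up along the barrel; round, so yaw does not matter
- objective_2: microscope objective, loose, standing nose up on the bench: black barrel 34 mm in diameter from 6 to 70 mm above its underside (thin light bands), on a steel foot 28 mm in diameter and 6 mm high, topped by a silver tapered nose. The nose is blunter, 22 mm at the tip; total height 82 mm. 0.2 to 0.3 kg. Origin: centre of the foot's underside; z up along the barrel; round, so yaw does not matter
- case: white open case fixed to the bench at any yaw, 143 x 143 mm, 45 mm high, with 2 x 2 square cells 64 mm wide inside. Outer walls and crossing dividers are equally high; they and the floor are 5 mm thick. Origin: centre of the underside; x, y along its sides, z up. Cell centres at x = +-34.5, y = +-34.5 mm in its frame; the +x, +y cell holds an eyepiece, the other three are empty
- eyepiece: short loose eyepiece standing in the case's +x, +y cell: black head 36 mm wide on a 23 mm silver sleeve, 36 mm high, its top 4 mm below the divider tops. Origin: centre of its underside, z up. A second eyepiece and a short open black tube (40 mm wide, 45 mm high) stand on the bench at least 100 mm from the objectives, centre to centre; they are not part of the job
There are look-alikes about, which are no part of the job. What is shaped like the objective_1 but yellow is not meant.

How it is judged:
At the end, for the whole second after the job is handed in: Both objectives stand in two different cells of the three that were empty: foot on the cell floor (underside less than 10 mm above the case's underside), nose up within 10 degrees, at rest; the eyepiece still stands in its own cell (((x of objective_1 in the frame of case between 0.012 and 0.057 m and y of objective_1 in the frame of case between -0.057 and -0.012 m and x of objective_2 in the frame of case between -0.057 and -0.012 m and y of objective_2 in the frame of case between 0.012 and 0.057 m) or (x of objective_1 in the frame of case between 0.012 and 0.057 m and y of objective_1 in the frame of case between -0.057 and -0.012 m and x of objective_2 in the frame of case between -0.057 and -0.012 m and y of objective_2 in the frame of case between -0.057 and -0.012 m) or (x of objective_1 in the frame of case between -0.057 and -0.012 m and y of objective_1 in the frame of case between 0.012 and 0.057 m and x of objective_2 in the frame of case between 0.012 and 0.057 m and y of objective_2 in the frame of case between -0.057 and -0.012 m) or (x of objective_1 in the frame of case between -0.057 and -0.012 m and y of objective_1 in the frame of case between 0.012 and 0.057 m and x of objective_2 in the frame of case between -0.057 and -0.012 m and y of objective_2 in the frame of case between -0.057 and -0.012 m) or (x of objective_1 in the frame of case between -0.057 and -0.012 m and y of objective_1 in the frame of case between -0.057 and -0.012 m and x of objective_2 in the frame of case between 0.012 and 0.057 m and y of objective_2 in the frame of case between -0.057 and -0.012 m) or (x of objective_1 in the frame of case between -0.057 and -0.012 m and y of objective_1 in the frame of case between -0.057 and -0.012 m and x of objective_2 in the frame of case between -0.057 and -0.012 m and y of objective_2 in the frame of case between 0.012 and 0.057 m)) and z of objective_1 in the frame of case between 0 and 0.01 m and angle between each of objective_1, objective_2's own z axis and vertical below 0.17 rad and linear speed of each of objective_1, objective_2 below 0.03 m/s and z of objective_2 in the frame of case between 0 and 0.01 m and x of eyepiece in the frame of case between 0.012 and 0.057 m and y of eyepiece in the frame of case between 0.012 and 0.057 m and z of eyepiece in the frame of case below 0.012 m and angle between eyepiece's own z axis and vertical below 0.3 rad); the robot touches nothing.
It fails at once if the first objective is let go over the case while its foot is still above the divider tops (dropped in, or left on a divider) (z of objective_1 in the frame of case above 0.047 m and horizontal distance between objective_1 and case below 0.11 m and contact force between the fingers and objective_1 below 0.05 N).
It fails at once if the second objective is let go over the case while its foot is still above the divider tops (dropped in, or left on a divider) (z of objective_2 in the frame of case above 0.047 m and horizontal distance between objective_2 and case below 0.11 m and contact force between the fingers and objective_2 below 0.05 N).
It also fails if it takes over 64 s, if anything falls off the work surface, if the arm or the gripper's body presses on something with over 40 N, if the wrist force passes 120 N, or if a joint passes its speed limit or range.

ROBOT

A 6-joint arm with a two-finger parallel gripper is mounted at the origin on the work surface. World frame = base frame: x ahead of the robot, y to its left, z up, the work surface at z = 0. Lengths are in m, angles in rad, forces in N, time in s.
With the tool pointing down it reaches from about 0.275 to 1 m from the base axis. Payload 8.4 kg.
Tool frame: the origin (TCP) lies at the very end of the fingers, on their centre line; the grasp point (between the pads) lies 19 mm behind it (arm.grip_depth is the distance from the TCP to the grasp point, in m); z points along the fingers, y is the line along which they close (so a half turn about z gives the same grasp; the last joint's range is limited). The gripper opens to 85 mm and grips with 20 to 120 N. Pads are 22 mm wide; open, the fingers measure 114 mm over their backs; the gripper's body (76 mm by 85 mm) begins 54 mm behind the grasp point. The pads swing forward as they close: fully open they stand 13 mm farther back than shut.
Start: joints at [1.23, 0.353, 1.633, -0, 1.155, -0.002], TCP at [0.208, 0.589, 0.231] pointing down, gripper open.
Joint ranges: [-2.63, 2.63], [-0.92, 2.1], [0.06, 2.66], [-1.3, 4.44], [0, 2.69], [-3.02, 3.02]. Speed limits (rad/s): [2.22, 2.22, 2.79, 3.14, 3.14, 3.14].

INTERFACE

Orientations are given as a rotation vector (axis times angle).
In Python, from workcell import arm gives the robot as it stands. The module is installed in compiled form; this text tells all that it offers.
- The arm moves only by the shell command python3 -m handwheel 'ROWS'. ROWS is JSON, a list of rows, each an object of numbers: "ax", "ay", "az": the turn, a rotation vector about the world's x, y, z in rad; "tx", "ty", "tz": the shift along the world's x, y, z in units of 50 mm (1.0 is 50 mm); "grip": the finger opening in mm, from 0 to 85.4. In form: [{"ax": .., "ay": .., "az": .., "tx": .., "ty": .., "tz": .., "grip": ..}, ...]. A call has 1 to 10 rows; each row shifts and turns the commanded pose from where the row before left it; what a row does not reach is not made up. A row lasts 1/10 s, in which the tool goes at most 50 mm and 8.59 degrees, less where a joint would pass 70% of its speed; a pose out of reach is approached as far as the arm can. A call is refused whole if a number of a shift passes 1 or a number of a turn 0.15, either way. A call with a gripper value outside its range is refused whole. The fingers move at their own pace and stop on an object; the grip force is fixed at half the most. Time passes only in rows, so rows that do not move let the fingers close. It gives the time, the measured TCP pose, the force, the opening and the grip force at its end, in the units of the state.
- arm.get_obs(): the state, without advancing time (a new reading comes with each control period).
- arm.camera(name): name is "scene" or "side" or "wrist"; returns a dict with "pixels" (420x560x3 uint8, red, green, blue), "z_map" (420x560 float32, m along the optical axis (not along the pixel's ray), 0 where there is no reading), "fx", "fy", "cx", "cy" (pixels), "pose" (4x4, takes a point from camera to world coordinates). Camera axes: x right, y up, looking along -z (the intrinsics and any distortion apply to the point x, -y, -z); pixel columns grow to the right and rows downward; lengths in m; the calibration is good to about 2 mm. A picture is of the moment at which its call begins.
- arm.finish_job(): hands the job in; it is judged then, once.
The state is a dict: "clock": time; "joint_positions": joint angles; "joint_vel": joint speeds; "joint_efforts": joint torques, N m; "tool_pos": TCP position; "ee_rot": TCP orientation; "force": force on the tool from outside, world axes, zero at the start; "ft_torque": the same for the moment, N m; "finger_gap": finger opening in m; "grip_force": force on a finger pad.
Only numpy, scipy, OpenCV 4.12 (cv2) and the standard library are available. Lean on these libraries where they do the work, as an engineer would, in place of code of your own. Each camera call takes 0.05 s, during which the arm holds its last target. There are 200 camera calls.

## Working session

There is one attempt and no reset: what is moved stays moved. The work goes in short steps, Python scripts to look and compute and a shell command to move; the robot and the scene stay as the last step left them, time stands still between calls to the robot, and variables do not carry over. Pictures are saved under pics/ and viewed, at most 10 in all, crops included, and the job is handed in when it is done.

```bash
mkdir -p pics; cat > h.py <<'E'
import numpy as np, cv2
from workcell import arm
def pts(c):
    z=c["z_map"]; v,u=np.mgrid[:z.shape[0],:z.shape[1]]
    P=np.stack([(u-c["cx"])/c["fx"]*z,-(v-c["cy"])/c["fy"]*z,-z],-1)
    return P@c["pose"][:3,:3].T+c["pose"][:3,3]
def save(c,n): cv2.imwrite(f"pics/{n}.png",c["pixels"][:,:,::-1])
E
python3 - <<'E'
from h import *
o=arm.get_obs(); print(o)
for n in("scene","side"):
    c=arm.camera(n); save(c,n+"0"); np.savez(n+"0",**{k:c[k] for k in c}); print(n,c.keys(),c["pose"].round(3),c["fx"],c["cx"],c["cy"],(c["z_map"]>0).mean())
E
```

```text
{'clock': 0.0, 'joint_positions': array([ 1.22959253e+00,  3.53646462e-01,  1.63413329e+00,  4.23468806e-05,
        1.15519625e+00, -2.40263073e-03]), 'joint_vel': array([-0.00125514,  0.0017706 , -0.00148639,  0.00087826, -0.00187855,
        0.00031535]), 'joint_efforts': array([ 5.52278623e-03, -6.05254698e+01, -3.42068768e+01,  4.48422134e-04,
        9.42025246e-03, -5.60316482e-05]), 'tool_pos': array([0.20755323, 0.58902806, 0.2305631 ]), 'ee_rot': array([-5.29626029e-01, -3.09634793e+00,  2.13038524e-03]), 'force': array([-0.42040046, -0.39226976, -0.58357716]), 'ft_torque': array([ 0.0242124 , -0.00921061, -0.019585  ]), 'grip_force': 0.0, 'finger_gap': 0.08591431741503572}
scene dict_keys(['pixels', 'z_map', 'fx', 'fy', 'cx', 'cy', 'pose']) [[-0.112 -0.681  0.723  1.085]
 [ 0.994 -0.085  0.073  0.036]
 [ 0.012  0.727  0.687  0.562]
 [ 0.     0.     0.     1.   ]] 402.7006768150738 281.81641194814034 209.67424063246213 0.9958886054421768
side dict_keys(['pixels', 'z_map', 'fx', 'fy', 'cx', 'cy', 'pose']) [[ 0.805  0.305 -0.509  0.107]
 [-0.593  0.446 -0.67  -0.565]
 [ 0.023  0.841  0.54   0.504]
 [ 0.     0.     0.     1.   ]] 406.02688487463615 280.63317605527493 202.32217891729204 0.9958545918367347
```

View pics/scene0.png

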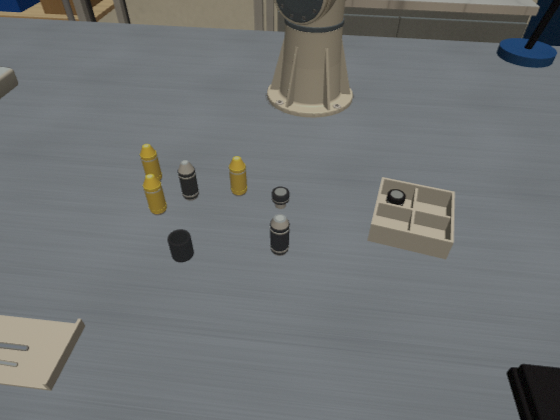

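View pics/side0.png

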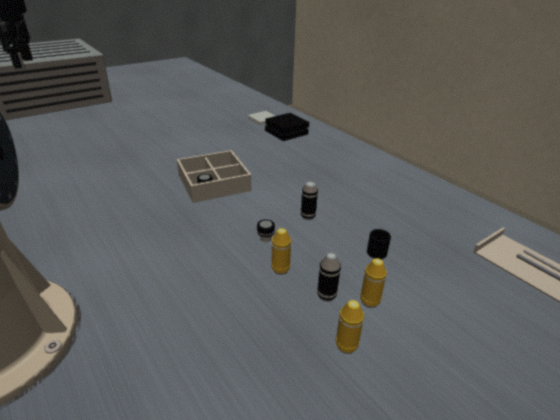

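Candidates: dark silver-nosed barrels at scene (188,181) and (280,234). Yellow look-alikes at (151,165), (155,194) and (238,176). Bench eyepiece at (281,196), open black tube at (180,246). The case is at (413,215), with its eyepiece at (397,197). I choose the two black barrels.

```bash
cat > m.py <<'E'
from h import *
from scipy.optimize import least_squares
def fitc(p,r):
    f=lambda q:np.hypot(p[:,0]-q[0],p[:,1]-q[1])-r
    s=least_squares(f,p.mean(0)[:2],loss="soft_l1",f_scale=.002); return s.x,np.sqrt(np.mean(s.fun**2))
def objs(c):
    P=pts(c); z=P[...,2]
    ok=(z>.012)&(z<.12)&(P[...,0]>.25)&(P[...,0]<.95)&(abs(P[...,1])<.6)&(c["z_map"]>0)
    n,l,st,ce=cv2.connectedComponentsWithStats(ok.astype(np.uint8))
    out=[]
    for i in range(1,n):
        if st[i,4]<100: continue
        m=l==i; p=P[m]; b=p[(p[:,2]>.015)&(p[:,2]<.062)]
        q,e=fitc(b,.017)
        out.append((ce[i].round(0),st[i,4],q.round(4),round(e,4),p[:,2].max().round(4),np.median(c["pixels"][m],0)))
    return out,P
E
python3 - <<'E'
from m import *
for n in("scene","side"):
    c=dict(np.load(n+"0.npz")); o,P=objs(c); print(n)
    for r in o: print(*r)
    z=P[...,2]; m=(P[...,2]>.040)&(P[...,2]<.05)
    # case rim
    ce=[r for r in o if r[1]>2000 and r[5][0]>100]
    rim=P[(abs(z-.045)<.004)&(c["pixels"].min(2)>80)&(P[...,1]>.1)&(P[...,1]<.5)&(P[...,0]>.3)&(P[...,0]<.85)]
    if len(rim): 
        rr=cv2.minAreaRect((rim[:,:2]*1000).astype(np.float32)); print("rim",len(rim),rr,cv2.boxPoints(rr).round(1).tolist())
    ey=[r for r in o]
a=cv2.imread("pics/scene0.png")[140:275,130:310]; cv2.imwrite("pics/crop.png",cv2.resize(a,None,fx=4,fy=4))
E
```

```text
scene
[152. 179.] 1109 [ 0.5197 -0.2726] 0.0459 0.0914 [131. 110.  47.]
[237. 175.] 543 [ 0.4488 -0.1213] 0.0009 0.0906 [131. 110.  50.]
[187. 179.] 568 [ 0.4744 -0.2189] 0.001 0.0904 [57.5 58.  55. ]
[414. 215.] 3848 [0.5103 0.2279] 0.0533 0.0484 [116. 110.  97.]
[280. 195.] 278 [ 0.4798 -0.0298] 0.0051 0.0393 [60.  59.5 58. ]
[279. 233.] 666 [ 0.6002 -0.0174] 0.0006 0.0846 [64.  65.  61.5]
[180. 243.] 585 [ 0.6334 -0.1891] 0.0014 0.0475 [35. 36. 37.]
[ 62. 353.] 476 [ 0.8449 -0.308 ] 0.0166 0.0224 [147.  142.  128.5]
[ 13. 346.] 130 [ 0.8293 -0.3741] 0.0039 0.0161 [112. 116. 117.]
[537. 391.] 2403 [0.8297 0.3484] 0.0106 0.045 [24. 22. 22.]
rim 907 ((502.1831970214844, 228.3747100830078), (143.363525390625, 146.7025909423828), 78.30697631835938) [[415.79998779296875, 173.0], [559.5, 143.3000030517578], [588.5, 283.70001220703125], [444.8999938964844, 313.3999938964844]]
side
[282. 123.] 918 [0.8283 0.3672] 0.0367 0.0422 [13. 12. 13.]
[213. 174.] 2347 [0.4938 0.2136] 0.0555 0.0465 [84. 78. 69.]
[309. 199.] 491 [ 0.5995 -0.0166] 0.0011 0.0834 [33. 33. 31.]
[276. 244.] 982 [ 0.448  -0.1141] 0.0438 0.0893 [99. 77. 29.]
[379. 241.] 487 [ 0.6278 -0.1911] 0.0015 0.0457 [9. 8. 9.]
[489. 238.] 132 [ 0.8341 -0.2916] 0.0173 0.0198 [131.5 122.  108.5]
[328. 276.] 822 [ 0.4741 -0.2179] 0.0007 0.0895 [39. 38. 38.]
[373. 282.] 864 [ 0.5246 -0.2701] 0.0008 0.089 [101.  79.  27.]
[349. 326.] 1046 [ 0.4298 -0.3119] 0.0006 0.089 [102.  82.  27.]
rim 348 ((500.7817077636719, 229.0491943359375), (149.31732177734375, 143.73263549804688), 78.59565734863281) [[415.6000061035156, 170.10000610351562], [556.5, 141.6999969482422], [586.0, 288.0], [445.1000061035156, 316.3999938964844]]
```

View pics/crop.png

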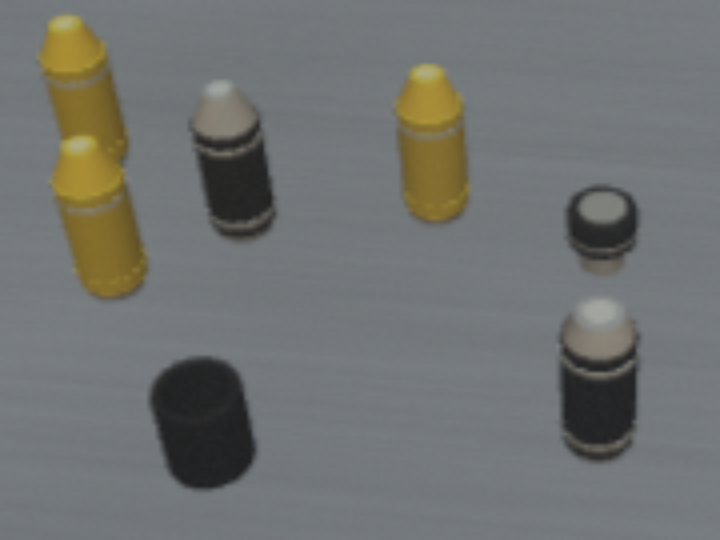

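The crop shows objective_1 at scene (188,181): pointed nose, height 0.089. objective_2 is at (280,234): blunter nose, height 0.083. Both are black, and the yellow ones are excluded. objective_1 ≈ (0.474,−0.218), objective_2 ≈ (0.600,−0.017), and the two views agree. The case centre is ≈ (0.5015,0.2287), with its axis at −11.6°, and the eyepiece cell is the low-x, low-y one. Target cells: (0.529,0.188) and (0.475,0.269).

```bash
R='' ; python3 -m handwheel '[{"tx":0.3,"ty":-0.9,"grip":60},{"tx":0.3,"ty":-0.9,"grip":60},{"tx":0.3,"ty":-0.9,"grip":60},{"tx":0.3,"ty":-0.9,"grip":60},{"tx":0.3,"ty":-0.9,"grip":60},{"tx":0.3,"ty":-0.9,"grip":60},{"tx":0.3,"ty":-0.9,"grip":60},{"tx":0.3,"ty":-0.9,"grip":60},{"tx":0.3,"ty":-0.9,"grip":60},{"grip":60}]'
python3 -m handwheel '[{"tx":0.3,"ty":-0.9,"grip":60},{"tx":0.3,"ty":-0.9,"grip":60},{"tx":0.3,"ty":-0.9,"grip":60},{"tx":0.3,"ty":-0.9,"grip":60},{"tx":0.3,"ty":-0.9,"grip":60},{"tx":0.3,"ty":-0.9,"grip":60},{"tx":0.3,"ty":-0.9,"grip":60},{"tx":0.3,"ty":-0.9,"grip":60},{"grip":60},{"grip":60}]'
```

```text
invalid input at $[0]: expected keys ax, ay, az, tx, ty, tz, grip
invalid input at $[0]: expected keys ax, ay, az, tx, ty, tz, grip
```

```bash
python3 -m handwheel '[{"ax":0,"ay":0,"az":0,"tx":0.3,"ty":-0.9,"tz":0,"grip":60},{"ax":0,"ay":0,"az":0,"tx":0.3,"ty":-0.9,"tz":0,"grip":60},{"ax":0,"ay":0,"az":0,"tx":0.3,"ty":-0.9,"tz":0,"grip":60},{"ax":0,"ay":0,"az":0,"tx":0.3,"ty":-0.9,"tz":0,"grip":60},{"ax":0,"ay":0,"az":0,"tx":0.3,"ty":-0.9,"tz":0,"grip":60},{"ax":0,"ay":0,"az":0,"tx":0.3,"ty":-0.9,"tz":0,"grip":60},{"ax":0,"ay":0,"az":0,"tx":0.3,"ty":-0.9,"tz":0,"grip":60},{"ax":0,"ay":0,"az":0,"tx":0.3,"ty":-0.9,"tz":0,"grip":60},{"ax":0,"ay":0,"az":0,"tx":0.3,"ty":-0.9,"tz":0,"grip":60},{"ax":0,"ay":0,"az":0,"tx":0,"ty":0,"tz":0,"grip":60}]'
python3 -m handwheel '[{"ax":0,"ay":0,"az":0,"tx":0.3,"ty":-0.9,"tz":0,"grip":60},{"ax":0,"ay":0,"az":0,"tx":0.3,"ty":-0.9,"tz":0,"grip":60},{"ax":0,"ay":0,"az":0,"tx":0.3,"ty":-0.9,"tz":0,"grip":60},{"ax":0,"ay":0,"az":0,"tx":0.3,"ty":-0.9,"tz":0,"grip":60},{"ax":0,"ay":0,"az":0,"tx":0.3,"ty":-0.9,"tz":0,"grip":60},{"ax":0,"ay":0,"az":0,"tx":0.3,"ty":-0.9,"tz":0,"grip":60},{"ax":0,"ay":0,"az":0,"tx":0.3,"ty":-0.9,"tz":0,"grip":60},{"ax":0,"ay":0,"az":0,"tx":0.3,"ty":-0.9,"tz":0,"grip":60},{"ax":0,"ay":0,"az":0,"tx":0,"ty":0,"tz":0,"grip":60},{"ax":0,"ay":0,"az":0,"tx":0,"ty":0,"tz":0,"grip":60}]'
```

```text
clock: 1.1
tool_pos: [0.3435, 0.1799, 0.2311]
ee_rot: [0.538, 3.095, -0.003]
force: [-0.3, 0.0, 0.1]
finger_gap: 0.0601
grip_force: 0.0
clock: 2.1
tool_pos: [0.4627, -0.1758, 0.2307]
ee_rot: [-0.532, -3.095, -0.001]
force: [-1.1, 0.4, -0.4]
finger_gap: 0.0598
grip_force: 0.0
```

```bash
python3 -m handwheel '[{"ax":0,"ay":0,"az":0,"tx":0.11,"ty":-0.42,"tz":-0.3,"grip":60},{"ax":0,"ay":0,"az":0,"tx":0.12,"ty":-0.43,"tz":-0.3,"grip":60},{"ax":0,"ay":0,"az":0,"tx":0,"ty":0,"tz":0,"grip":60},{"ax":0,"ay":0,"az":0,"tx":0,"ty":0,"tz":0,"grip":60}]'
python3 - <<'E'
from m import *
c=arm.camera("wrist"); save(c,"w1"); o,P=objs(c)
for r in o: print(*r)
print(c["pose"].round(3)); print(arm.get_obs()["tool_pos"])
E
```

```text
clock: 2.5
tool_pos: [0.4738, -0.2166, 0.2009]
ee_rot: [-0.529, -3.095, -0.001]
force: [-1.2, 2.0, -0.7]
finger_gap: 0.0599
grip_force: 0.0
[493. 125.] 1959 [ 0.4789 -0.0303] 0.0059 0.0383 [49. 50. 53.]
[385. 130.] 2362 [ 0.4492 -0.1208] 0.0002 0.0894 [133. 114.  46.]
[150. 187.] 2417 [ 0.4306 -0.3129] 0.0003 0.0895 [146. 123.  47.]
[277. 200.] 1934 [ 0.4751 -0.2187] 0.0002 0.0893 [106. 106.  99.]
[534. 253.] 2296 [ 0.6003 -0.0169] 0.0005 0.081 [24. 26. 29.]
[240. 271.] 2144 [ 0.5257 -0.2709] 0.0003 0.089 [134. 115.  46.]
[348. 334.] 801 [ 0.6285 -0.1906] 0.0012 0.0462 [31. 33. 37.]
[[ 0.331 -0.901 -0.28   0.402]
 [ 0.944  0.316  0.098 -0.191]
 [ 0.001 -0.297  0.955  0.343]
 [ 0.     0.     0.     1.   ]]
[ 0.47400892 -0.21656783  0.20141055]
```

View pics/w1.png

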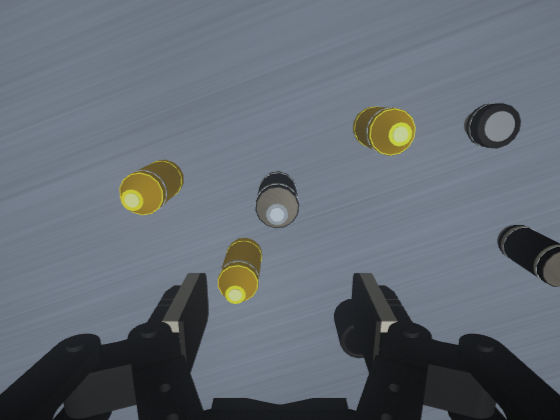

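The wrist view shows objective_1 at (277,212) between the fingers, with its fit 1–2 mm from the TCP. The yellow ones are clear of the finger line, so I descend and grip.

```bash
python3 -m handwheel '[{"ax":0,"ay":0,"az":0,"tx":0.02,"ty":-0.03,"tz":-0.5,"grip":60},{"ax":0,"ay":0,"az":0,"tx":0,"ty":0,"tz":-0.5,"grip":60},{"ax":0,"ay":0,"az":0,"tx":0,"ty":0,"tz":-0.5,"grip":60},{"ax":0,"ay":0,"az":0,"tx":0,"ty":0,"tz":-0.5,"grip":60},{"ax":0,"ay":0,"az":0,"tx":0,"ty":0,"tz":-0.5,"grip":60},{"ax":0,"ay":0,"az":0,"tx":0,"ty":0,"tz":-0.4,"grip":60},{"ax":0,"ay":0,"az":0,"tx":0,"ty":0,"tz":-0.25,"grip":60},{"ax":0,"ay":0,"az":0,"tx":0,"ty":0,"tz":0,"grip":60},{"ax":0,"ay":0,"az":0,"tx":0,"ty":0,"tz":0,"grip":60}]'
```

```text
clock: 3.45
tool_pos: [0.4757, -0.2193, 0.0445]
ee_rot: [0.529, 3.096, -0.0]
force: [-0.1, 0.5, 0.7]
finger_gap: 0.06
grip_force: 0.0
```

```bash
python3 -m handwheel '[{"ax":0,"ay":0,"az":0,"tx":0,"ty":0,"tz":0,"grip":25},{"ax":0,"ay":0,"az":0,"tx":0,"ty":0,"tz":0,"grip":25},{"ax":0,"ay":0,"az":0,"tx":0,"ty":0,"tz":0,"grip":25},{"ax":0,"ay":0,"az":0,"tx":0,"ty":0,"tz":0,"grip":25},{"ax":0,"ay":0,"az":0,"tx":0,"ty":0,"tz":0,"grip":25},{"ax":0,"ay":0,"az":0,"tx":0,"ty":0,"tz":0,"grip":25},{"ax":0,"ay":0,"az":0,"tx":0,"ty":0,"tz":0,"grip":25},{"ax":0,"ay":0,"az":0,"tx":0,"ty":0,"tz":0,"grip":25}]'
```

```text
clock: 4.25
tool_pos: [0.4761, -0.2198, 0.0451]
ee_rot: [0.53, 3.095, -0.0]
force: [-0.6, 2.2, 7.4]
finger_gap: 0.0323
grip_force: 58.9
```

```bash
python3 - <<'E'
from h import *
c=arm.camera("side"); a=c["pixels"][200:320,250:410,::-1]; cv2.imwrite("pics/g1.png",cv2.resize(np.clip(a*1.6,0,255).astype(np.uint8),None,fx=5,fy=5,interpolation=cv2.INTER_CUBIC))
E
```

```text
(no output)
```

View pics/g1.png

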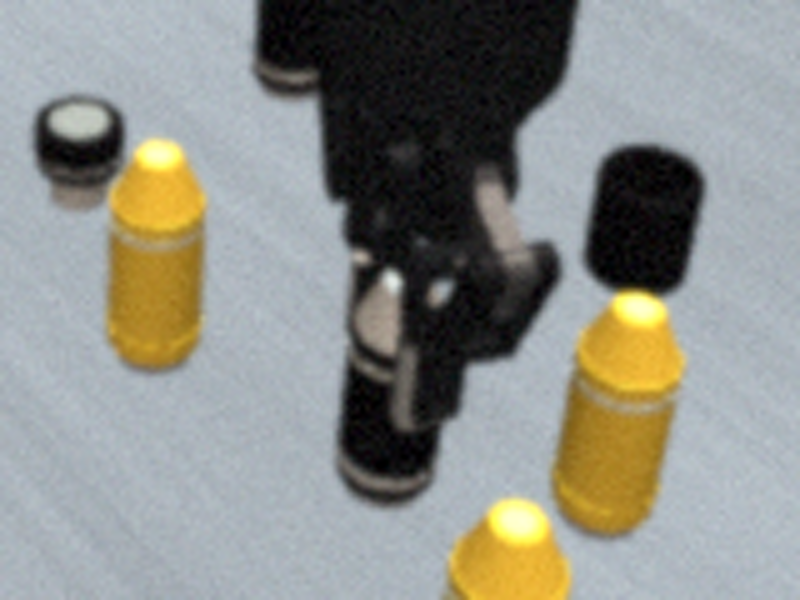

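In the side view the pad (tip at about (405,425)) lies well down on objective_1's barrel, with the nose free above. The grasp is good, so I lift and carry.

```bash
python3 -m handwheel '[{"ax":0,"ay":0,"az":0,"tx":0,"ty":0,"tz":0.3,"grip":25},{"ax":0,"ay":0,"az":0,"tx":0,"ty":0,"tz":0.5,"grip":25},{"ax":0,"ay":0,"az":0,"tx":0,"ty":0,"tz":0.6,"grip":25},{"ax":0,"ay":0,"az":0,"tx":0,"ty":0,"tz":0.6,"grip":25},{"ax":0,"ay":0,"az":0,"tx":0,"ty":0,"tz":0.5,"grip":25},{"ax":0,"ay":0,"az":0,"tx":0,"ty":0,"tz":0.3,"grip":25},{"ax":0,"ay":0,"az":0,"tx":0,"ty":0,"tz":0,"grip":25}]'
python3 -m handwheel '[{"ax":0,"ay":0,"az":0,"tx":0.1,"ty":0.5,"tz":0,"grip":25},{"ax":0,"ay":0,"az":0,"tx":0.1,"ty":0.9,"tz":0,"grip":25},{"ax":0,"ay":0,"az":0,"tx":0.1,"ty":0.9,"tz":0,"grip":25},{"ax":0,"ay":0,"az":0,"tx":0.1,"ty":0.9,"tz":0,"grip":25},{"ax":0,"ay":0,"az":0,"tx":0.1,"ty":0.9,"tz":0,"grip":25},{"ax":0,"ay":0,"az":0,"tx":0.1,"ty":0.9,"tz":0,"grip":25},{"ax":0,"ay":0,"az":0,"tx":0.1,"ty":0.9,"tz":0,"grip":25},{"ax":0,"ay":0,"az":0,"tx":0.1,"ty":0.9,"tz":0,"grip":25},{"ax":0,"ay":0,"az":0,"tx":0.1,"ty":0.8,"tz":0,"grip":25},{"ax":0,"ay":0,"az":0,"tx":0.15,"ty":0.55,"tz":0,"grip":25}]'
python3 -m handwheel '[{"ax":0,"ay":0,"az":0,"tx":0,"ty":0,"tz":0,"grip":25},{"ax":0,"ay":0,"az":0,"tx":0,"ty":0,"tz":0,"grip":25},{"ax":0,"ay":0,"az":0,"tx":0,"ty":0,"tz":0,"grip":25}]'
cat > look.py <<'E'
from h import *; import sys
c=arm.camera("scene"); save(c,sys.argv[1]); c2=arm.camera("wrist"); save(c2,sys.argv[1]+"w")
P=pts(c2); t=arm.get_obs()["tool_pos"]; print(t)
m=(abs(P[...,2]-.045)<.003)&(np.hypot(P[...,0]-.5,P[...,1]-.23)<.11)&(c2["pixels"].min(2)>70)
r=cv2.minAreaRect((P[m][:,:2]*1000).astype(np.float32)); print(m.sum(),r)
for nm,c in(("scene",c),("wrist",c2)):
    P=pts(c); g=(np.hypot(P[...,0]-t[0],P[...,1]-t[1])<.03)&(P[...,2]<t[2]-.003)&(P[...,2]>t[2]-.05)
    q=P[g]; 
    if len(q)>20: print(nm,"held",len(q),q[:,2].min(),q[:,:2].mean(0))
E
python3 look.py s2
```

```text
clock: 5.0
tool_pos: [0.4764, -0.2202, 0.1863]
ee_rot: [0.529, 3.092, -0.002]
force: [0.4, 0.0, -2.2]
finger_gap: 0.0325
grip_force: 59.8
clock: 6.0
tool_pos: [0.5268, 0.1904, 0.1826]
ee_rot: [-0.527, -3.096, 0.001]
force: [0.7, -0.8, -2.3]
finger_gap: 0.0321
grip_force: 60.2
clock: 6.3
tool_pos: [0.527, 0.187, 0.183]
ee_rot: [-0.53, -3.095, 0.002]
force: [-0.4, 0.4, -2.0]
finger_gap: 0.0321
grip_force: 60.4
[0.52736498 0.18682782 0.18347857]
4946 ((501.6468200683594, 228.5113525390625), (143.40176391601562, 143.5915985107422), 78.3343276977539)
scene held 415 0.1380078087720339 [0.5383694  0.18449868]
wrist held 1699 0.14310355430094082 [0.51293817 0.19241307]
```

View pics/s2w.png

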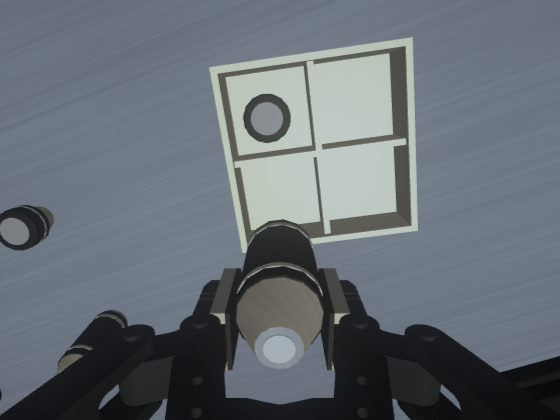

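The wrist view shows the case with its eyepiece at (267,118), in the low-x, low-y cell. The objective is held upright over the lower-left cell, and the case pose is confirmed, so I lower it.

```bash
python3 -m handwheel '[{"ax":0,"ay":0,"az":0,"tx":0.03,"ty":0.02,"tz":-0.3,"grip":25},{"ax":0,"ay":0,"az":0,"tx":0,"ty":0,"tz":-0.5,"grip":25},{"ax":0,"ay":0,"az":0,"tx":0,"ty":0,"tz":-0.5,"grip":25},{"ax":0,"ay":0,"az":0,"tx":0,"ty":0,"tz":-0.4,"grip":25},{"ax":0,"ay":0,"az":0,"tx":0,"ty":0,"tz":-0.4,"grip":25},{"ax":0,"ay":0,"az":0,"tx":0,"ty":0,"tz":-0.25,"grip":25},{"ax":0,"ay":0,"az":0,"tx":0,"ty":0,"tz":-0.15,"grip":25},{"ax":0,"ay":0,"az":0,"tx":0,"ty":0,"tz":-0.05,"grip":25},{"ax":0,"ay":0,"az":0,"tx":0,"ty":0,"tz":0,"grip":25},{"ax":0,"ay":0,"az":0,"tx":0,"ty":0,"tz":0,"grip":25}]'
```

```text
clock: 7.4
tool_pos: [0.5298, 0.1891, 0.057]
ee_rot: [0.53, 3.095, 0.001]
force: [0.5, 0.4, -2.8]
finger_gap: 0.0324
grip_force: 60.4
```

```bash
python3 -m handwheel '[{"ax":0,"ay":0,"az":0,"tx":0,"ty":0,"tz":-0.05,"grip":25},{"ax":0,"ay":0,"az":0,"tx":0,"ty":0,"tz":-0.05,"grip":25},{"ax":0,"ay":0,"az":0,"tx":0,"ty":0,"tz":0,"grip":25},{"ax":0,"ay":0,"az":0,"tx":0,"ty":0,"tz":0,"grip":25}]'
```

```text
clock: 7.8
tool_pos: [0.5292, 0.189, 0.0513]
ee_rot: [-0.53, -3.097, -0.0]
force: [-0.7, -0.1, -2.9]
finger_gap: 0.0323
grip_force: 60.4
```

```bash
python3 -m handwheel '[{"ax":0,"ay":0,"az":0,"tx":0,"ty":0,"tz":-0.02,"grip":25},{"ax":0,"ay":0,"az":0,"tx":0,"ty":0,"tz":-0.02,"grip":25},{"ax":0,"ay":0,"az":0,"tx":0,"ty":0,"tz":0,"grip":25},{"ax":0,"ay":0,"az":0,"tx":0,"ty":0,"tz":0,"grip":25}]'
```

```text
clock: 8.2
tool_pos: [0.5295, 0.1891, 0.0501]
ee_rot: [0.529, 3.096, 0.0]
force: [-2.3, -1.1, 7.5]
finger_gap: 0.0324
grip_force: 61.5
```

The foot is on the floor (contact force up, z as expected). I release, rise and go to objective_2.

```bash
python3 -m handwheel '[{"ax":0,"ay":0,"az":0,"tx":0,"ty":0,"tz":0,"grip":60},{"ax":0,"ay":0,"az":0,"tx":0,"ty":0,"tz":0,"grip":60},{"ax":0,"ay":0,"az":0,"tx":0,"ty":0,"tz":0,"grip":60},{"ax":0,"ay":0,"az":0,"tx":0,"ty":0,"tz":0,"grip":60},{"ax":0,"ay":0,"az":0,"tx":0,"ty":0,"tz":0.2,"grip":60},{"ax":0,"ay":0,"az":0,"tx":0,"ty":0,"tz":0.5,"grip":60},{"ax":0,"ay":0,"az":0,"tx":0,"ty":0,"tz":0.8,"grip":60},{"ax":0,"ay":0,"az":0,"tx":0,"ty":0,"tz":0.8,"grip":60},{"ax":0,"ay":0,"az":0,"tx":0,"ty":0,"tz":0.5,"grip":60},{"ax":0,"ay":0,"az":0,"tx":0,"ty":0,"tz":0.2,"grip":60}]'
python3 -m handwheel '[{"ax":0,"ay":0,"az":0,"tx":0.2,"ty":-0.5,"tz":0,"grip":60},{"ax":0,"ay":0,"az":0,"tx":0.3,"ty":-0.9,"tz":0,"grip":60},{"ax":0,"ay":0,"az":0,"tx":0.3,"ty":-0.9,"tz":0,"grip":60},{"ax":0,"ay":0,"az":0,"tx":0.3,"ty":-0.9,"tz":0,"grip":60},{"ax":0,"ay":0,"az":0,"tx":0.2,"ty":-0.6,"tz":0,"grip":60},{"ax":0,"ay":0,"az":0,"tx":0.1,"ty":-0.3,"tz":0,"grip":60},{"ax":0,"ay":0,"az":0,"tx":0,"ty":0,"tz":0,"grip":60},{"ax":0,"ay":0,"az":0,"tx":0,"ty":0,"tz":0,"grip":60},{"ax":0,"ay":0,"az":0,"tx":0,"ty":0,"tz":0,"grip":60}]'
python3 - <<'E'
from m import *
c=arm.camera("wrist"); o,P=objs(c)
for r in o: print(*r)
print(arm.get_obs()["tool_pos"])
c=arm.camera("scene"); o,P=objs(c)
q=P[(abs(P[...,0]-.5287)<.026)&(abs(P[...,1]-.1878)<.026)&(P[...,2]>.052)]; print("obj1",len(q),q[:,2].max(),fitc(q[q[:,2]<.07],.017),q[q[:,2]>.089].mean(0))
E
```

```text
clock: 9.2
tool_pos: [0.5306, 0.1894, 0.2028]
ee_rot: [0.529, 3.092, 0.004]
force: [0.0, 0.3, 0.1]
finger_gap: 0.06
grip_force: 0.0
clock: 10.1
tool_pos: [0.5986, -0.0147, 0.199]
ee_rot: [-0.528, -3.096, -0.0]
force: [-0.2, 0.5, 0.8]
finger_gap: 0.0602
grip_force: 0.0
[499.  34.] 6872 [0.5393 0.1647] 0.0171 0.094 [73. 74. 67.]
[74. 58.] 3762 [ 0.4491 -0.1214] 0.0003 0.0896 [140. 119.  41.]
[210.  58.] 1933 [ 0.4799 -0.0295] 0.0065 0.0378 [67. 71. 75.]
[277. 201.] 1967 [ 0.6006 -0.0174] 0.0002 0.0837 [112. 112. 107.]
[  4. 208.] 226 [ 0.5394 -0.2419] 0.0024 0.025 [96. 81. 38.]
[114. 286.] 2052 [ 0.63   -0.1878] 0.0013 0.0459 [32. 35. 39.]
[ 0.59875175 -0.01468515  0.19910975]
obj1 418 0.09551387623442609 (array([0.52824022, 0.19011846]), np.float64(0.0008279373487080856)) [0.53152188 0.18952075 0.09267324]
```

Objective_1 stands at about (0.529,0.190) with its top at 0.093, so it is on the floor. Now objective_2 at (0.6006,−0.0174).

```bash
python3 -m handwheel '[{"ax":0,"ay":0,"az":0,"tx":0.04,"ty":-0.05,"tz":-0.5,"grip":60},{"ax":0,"ay":0,"az":0,"tx":0,"ty":0,"tz":-0.5,"grip":60},{"ax":0,"ay":0,"az":0,"tx":0,"ty":0,"tz":-0.5,"grip":60},{"ax":0,"ay":0,"az":0,"tx":0,"ty":0,"tz":-0.5,"grip":60},{"ax":0,"ay":0,"az":0,"tx":0,"ty":0,"tz":-0.5,"grip":60},{"ax":0,"ay":0,"az":0,"tx":0,"ty":0,"tz":-0.4,"grip":60},{"ax":0,"ay":0,"az":0,"tx":0,"ty":0,"tz":-0.2,"grip":60},{"ax":0,"ay":0,"az":0,"tx":0,"ty":0,"tz":0,"grip":60},{"ax":0,"ay":0,"az":0,"tx":0,"ty":0,"tz":0,"grip":60}]'
python3 -m handwheel '[{"ax":0,"ay":0,"az":0,"tx":0,"ty":0,"tz":0,"grip":25},{"ax":0,"ay":0,"az":0,"tx":0,"ty":0,"tz":0,"grip":25},{"ax":0,"ay":0,"az":0,"tx":0,"ty":0,"tz":0,"grip":25},{"ax":0,"ay":0,"az":0,"tx":0,"ty":0,"tz":0,"grip":25},{"ax":0,"ay":0,"az":0,"tx":0,"ty":0,"tz":0,"grip":25},{"ax":0,"ay":0,"az":0,"tx":0,"ty":0,"tz":0,"grip":25},{"ax":0,"ay":0,"az":0,"tx":0,"ty":0,"tz":0,"grip":25},{"ax":0,"ay":0,"az":0,"tx":0,"ty":0,"tz":0,"grip":25}]'
```

```text
clock: 11.1
tool_pos: [0.6017, -0.0182, 0.045]
ee_rot: [0.529, 3.096, 0.0]
force: [0.6, 0.1, 0.3]
finger_gap: 0.0601
grip_force: 0.0
clock: 11.9
tool_pos: [0.6021, -0.0185, 0.0457]
ee_rot: [0.53, 3.095, 0.001]
force: [-0.3, 1.3, 5.6]
finger_gap: 0.0326
grip_force: 59.1
```

```bash
python3 -m handwheel '[{"ax":0,"ay":0,"az":0,"tx":0,"ty":0,"tz":0.3,"grip":25},{"ax":0,"ay":0,"az":0,"tx":0,"ty":0,"tz":0.5,"grip":25},{"ax":0,"ay":0,"az":0,"tx":0,"ty":0,"tz":0.7,"grip":25},{"ax":0,"ay":0,"az":0,"tx":0,"ty":0,"tz":0.7,"grip":25},{"ax":0,"ay":0,"az":0,"tx":0,"ty":0,"tz":0.5,"grip":25},{"ax":0,"ay":0,"az":0,"tx":0,"ty":0,"tz":0.4,"grip":25},{"ax":0,"ay":0,"az":0,"tx":0,"ty":0,"tz":0,"grip":25}]'
python3 -m handwheel '[{"ax":0,"ay":0,"az":0,"tx":-0.2,"ty":0.45,"tz":0,"grip":25},{"ax":0,"ay":0,"az":0,"tx":-0.3,"ty":0.7,"tz":0,"grip":25},{"ax":0,"ay":0,"az":0,"tx":-0.4,"ty":0.9,"tz":0,"grip":25},{"ax":0,"ay":0,"az":0,"tx":-0.4,"ty":0.9,"tz":0,"grip":25},{"ax":0,"ay":0,"az":0,"tx":-0.4,"ty":0.9,"tz":0,"grip":25},{"ax":0,"ay":0,"az":0,"tx":-0.4,"ty":0.9,"tz":0,"grip":25},{"ax":0,"ay":0,"az":0,"tx":-0.3,"ty":0.7,"tz":0,"grip":25},{"ax":0,"ay":0,"az":0,"tx":-0.14,"ty":0.3,"tz":0,"grip":25},{"ax":0,"ay":0,"az":0,"tx":0,"ty":0,"tz":0,"grip":25},{"ax":0,"ay":0,"az":0,"tx":0,"ty":0,"tz":0,"grip":25}]'
python3 look.py s3
```

```text
clock: 12.6
tool_pos: [0.603, -0.0186, 0.2034]
ee_rot: [0.529, 3.091, 0.001]
force: [0.8, 0.2, -2.2]
finger_gap: 0.0319
grip_force: 59.8
clock: 13.6
tool_pos: [0.4737, 0.2687, 0.1987]
ee_rot: [-0.528, -3.096, 0.002]
force: [0.6, -1.1, -2.8]
finger_gap: 0.0324
grip_force: 60.1
[0.47429048 0.26801974 0.19888096]
2836 ((499.5606384277344, 228.77879333496094), (143.50852966308594, 139.50259399414062), 78.44595336914062)
scene held 428 0.15332345683585158 [0.48428801 0.26497152]
wrist held 1666 0.15758575958921475 [0.45909326 0.2739533 ]
```

View pics/s3.png

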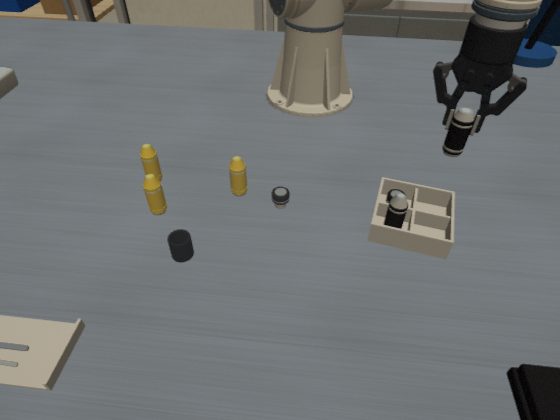

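The scene shows objective_1 upright in its cell at (397,210), the eyepiece in its own cell at (396,196), and objective_2 held upright at (458,132). I lower it.

```bash
python3 -m handwheel '[{"ax":0,"ay":0,"az":0,"tx":0.01,"ty":0.02,"tz":-0.3,"grip":25},{"ax":0,"ay":0,"az":0,"tx":0,"ty":0,"tz":-0.5,"grip":25},{"ax":0,"ay":0,"az":0,"tx":0,"ty":0,"tz":-0.5,"grip":25},{"ax":0,"ay":0,"az":0,"tx":0,"ty":0,"tz":-0.5,"grip":25},{"ax":0,"ay":0,"az":0,"tx":0,"ty":0,"tz":-0.5,"grip":25},{"ax":0,"ay":0,"az":0,"tx":0,"ty":0,"tz":-0.3,"grip":25},{"ax":0,"ay":0,"az":0,"tx":0,"ty":0,"tz":-0.2,"grip":25},{"ax":0,"ay":0,"az":0,"tx":0,"ty":0,"tz":-0.05,"grip":25},{"ax":0,"ay":0,"az":0,"tx":0,"ty":0,"tz":0,"grip":25},{"ax":0,"ay":0,"az":0,"tx":0,"ty":0,"tz":0,"grip":25}]'
```

```text
clock: 14.7
tool_pos: [0.4754, 0.2701, 0.0576]
ee_rot: [0.53, 3.096, 0.001]
force: [-0.0, 0.7, -2.3]
finger_gap: 0.0322
grip_force: 60.1
```

```bash
python3 -m handwheel '[{"ax":0,"ay":0,"az":0,"tx":0,"ty":0,"tz":-0.05,"grip":25},{"ax":0,"ay":0,"az":0,"tx":0,"ty":0,"tz":-0.05,"grip":25},{"ax":0,"ay":0,"az":0,"tx":0,"ty":0,"tz":-0.03,"grip":25},{"ax":0,"ay":0,"az":0,"tx":0,"ty":0,"tz":0,"grip":25},{"ax":0,"ay":0,"az":0,"tx":0,"ty":0,"tz":0,"grip":25}]'
```

```text
clock: 15.2
tool_pos: [0.4749, 0.2701, 0.0507]
ee_rot: [0.529, 3.096, 0.0]
force: [-0.6, 0.3, 4.7]
finger_gap: 0.0323
grip_force: 60.5
```

Contact with the floor. I release, rise and check.

```bash
python3 -m handwheel '[{"ax":0,"ay":0,"az":0,"tx":0,"ty":0,"tz":0,"grip":58},{"ax":0,"ay":0,"az":0,"tx":0,"ty":0,"tz":0,"grip":58},{"ax":0,"ay":0,"az":0,"tx":0,"ty":0,"tz":0,"grip":58},{"ax":0,"ay":0,"az":0,"tx":0,"ty":0,"tz":0,"grip":58},{"ax":0,"ay":0,"az":0,"tx":0,"ty":0,"tz":0.2,"grip":58},{"ax":0,"ay":0,"az":0,"tx":0,"ty":0,"tz":0.5,"grip":58},{"ax":0,"ay":0,"az":0,"tx":0,"ty":0,"tz":0.8,"grip":58},{"ax":0,"ay":0,"az":0,"tx":0,"ty":0,"tz":0.8,"grip":58},{"ax":0,"ay":0,"az":0,"tx":0,"ty":0,"tz":0.5,"grip":58},{"ax":0,"ay":0,"az":0,"tx":0,"ty":0,"tz":0,"grip":58}]'
python3 - <<'E'
from m import *
c=arm.camera("scene"); P=pts(c); cv2.imwrite("pics/f.png",cv2.resize(c["pixels"][150:270,350:480,::-1],None,fx=4,fy=4))
for x,y in((.5287,.1878),(.4749,.2692)):
    q=P[(abs(P[...,0]-x)<.026)&(abs(P[...,1]-y)<.026)&(P[...,2]>.052)&(P[...,2]<.12)]; print(len(q),q[:,2].max(),fitc(q[q[:,2]<.07],.017),q[q[:,2]>.085].mean(0))
E
```

```text
clock: 16.2
tool_pos: [0.4769, 0.2712, 0.195]
ee_rot: [0.529, 3.091, 0.007]
force: [-0.4, 0.7, 0.4]
finger_gap: 0.0576
grip_force: 0.0
418 0.09637385854941422 (array([0.52838745, 0.19007044]), np.float64(0.000784953694447546)) [0.5329681  0.18877243 0.09088173]
386 0.08940226411234908 (array([0.47314686, 0.27140138]), np.float64(0.0008743217350790784)) [0.47570838 0.27085069 0.08754814]
```

View pics/f.png

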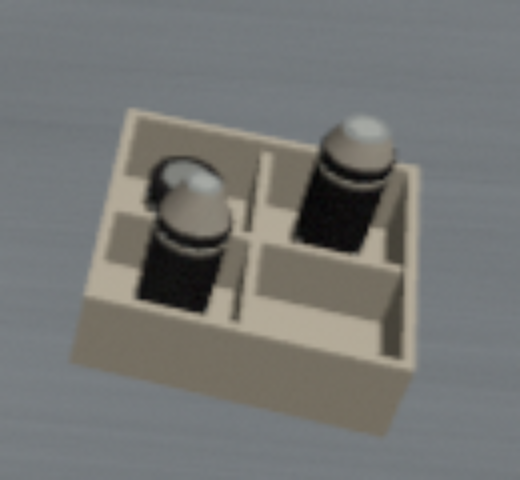

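Both objectives stand upright on the floors of their own cells, at crop (185,240) and (348,185). The eyepiece stays in its own cell, and the gripper is clear.

```bash
python3 -c "
from workcell import arm
print(arm.finish_job())"
```

```text
the job is handed in; nothing more can be done
None
```

The job is handed in: by the final camera check, both objectives stand nose up on the floors of two separate, previously empty cells, the eyepiece is still in its own cell, and the robot's clock read about 16 s of the 64 s allowed; the hand-in gave no verdict.

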